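Vent the test manifold and uncouple its plugs

ROBOT

A 6-joint arm with a two-finger parallel gripper is mounted at the origin on the work surface. World frame = base frame: x ahead of the robot, y to its left, z up, the work surface at z = 0. Lengths are in m, angles in degrees, forces in N, time in s.
With the tool pointing down it reaches from about 0.3 to 0.775 m from the base axis. Payload 14.6 kg.
Tool frame: the origin (TCP) lies midway between the tips of the shut fingers; the grasp point (between the pads) lies 19 mm behind it; z points along the fingers, y is the line along which they close (so a half turn about z gives the same grasp; the last joint's range is limited). The gripper opens to 94 mm and grips with 3 to 60 N. Pads are 16 mm wide; open, the fingers measure 119 mm over their backs; the gripper's body (75 mm by 177 mm) begins 78 mm behind the grasp point.
Start: joints at [62.876, 17.183, 87.147, -0, 75.671, -3.816], TCP at [0.218, 0.505, 0.205] pointing down, gripper open.
Joint ranges: [-173.82, 173.82], [-45.26, 126.66], [13.44, 144.39], [-59.66, 239.66], [0, 175.72], [-146.38, 146.38]. Speed limits (degrees/s): [127.2, 127.2, 147.25, 180, 180, 180].

INTERFACE

Orientations are given as [roll, pitch, yaw] about the fixed x, y, z axes, in that order (R = Rz(yaw) Ry(pitch) Rx(roll)).
In Python, from cell import robot, imaging, job gives the robot as it stands. The module is installed in compiled form; this text tells all that it offers.
- The arm moves only by the tool send_rows, never from a script. Its arguments are lists of equal length, an entry for each row: "grip": the closure, from -1 (fully open) to 1 (shut); "xyz": the shift along the tool's x, y, z in cm, a list of three; "turn": the turn about the tool's z in degrees. In form: {"grip": [grip, ...], "xyz": [[dx, dy, dz], ...], "turn": [turn, ...]}. A call has 1 to 12 rows; each row shifts and turns the commanded pose from where the row before left it, along the tool's axes as they then stand; what a row does not reach is not made up. A row lasts 1/8 s, in which the tool goes at most 62.5 mm and 10.7 degrees, less where a joint would pass 70% of its speed; a pose out of reach is approached as far as the arm can. A call is refused whole if a number of a shift passes 6.25 or a number of a turn 10.7, either way. A call with a gripper value outside its range is refused whole. The fingers move at their own pace and stop on an object; "squeeze" is the grip in N (left out, the last holds). Time passes only in rows, so rows that do not move let the fingers close. It gives the time, the measured TCP pose, the force, the opening and the grip force at its end, in the units of the state.
- robot.get_obs(): the state, without advancing time (a new reading comes with each control period).
- imaging.capture(name): name is "scene" or "top" or "wrist"; returns a dict with "frame" (400x640x3 uint8, blue, green, red), "depth" (400x640 float32, m along the optical axis (not along the pixel's ray), 0 where there is no reading), "vfov" (degrees; the focal length in pixels is half the picture's height over the tangent of half this angle, whatever the lens; pixels are square), "cx", "cy" (the principal point, pixels), "world_from_camera" (4x4, takes a point from camera to world coordinates). Camera axes: x right, y down, z forward; pixel columns grow to the right and rows downward; lengths in m; the calibration is good to about 2 mm. A picture is of the moment at which its call begins.
- job.close_job(): hands the job in; it is judged then, once.
The state is a dict: "t": time; "joint_positions": joint angles; "joint_velocities": joint speeds; "joint_torque": joint torques, N m; "tool_pos": TCP position; "orientation": TCP orientation; "contact_force": force on the tool from outside, world axes, zero at the start; "torque": the same for the moment, N m; "finger_gap": finger opening in m; "gripper_force": force on a finger pad.
Only numpy, scipy, OpenCV 4.12 (cv2) and the standard library are available. Lean on these libraries where they do the work, as an engineer would, in place of code of your own. Each camera call takes 0.05 s, during which the arm holds its last target. There are 200 camera calls.

TASK

The leak test of the axle casing is over: swing the valve lever from feed to the wide vent mark in the middle of its dial, and only with it there pull back the sprung collar of each occupied quick coupler and draw out the plug that it frees. Put every plug in the parts tray, and when all are in it, turn the lever on to the off mark and leave it there. Leave the spanner, the bearing and the grease can where they are.

Things in the scene. Friction and masses are not known exactly. Their poses are not given: they have to be found in the camera images.
- manifold: Grey steel bar, 52 x 336 mm, fixed to the bench on two feet, its top 50 mm above the bench; five upright brass quick couplers stand on it in a row, 70 mm apart. Origin: under its centre, at bench height; y runs along the row, x across it, z up.
- coupler0 (a point): Coupler 0, at the -y end of the bar: point on its upright axis level with the top of its collar at rest, 86 mm above the bench; it does not move with the collar. The bore is 22 mm square. A locked plug stands with its lower end 55 mm above the bench and its head 88 to 118 mm above it; it must rise 35 mm to be clear of the bore.
- coupler1 (a point): The same point of coupler 1.
- coupler2 (a point): The same point of coupler 2.
- coupler3 (a point): The same point of coupler 3.
- coupler4 (a point): The same point of coupler 4, at the +y end.
- collar0 (a joint): Pull-back of coupler 0's sprung collar, m: 0 at rest (up), 0.010 fully back (down). Brass ring 48 mm across, 24 mm high, at rest 62 to 86 mm above the bench. Its spring (3 N at first, 8 N fully back) returns it when let go. Once it has been fully back (9 mm or more) the catch inside has tripped and stays open: the collar may be let go and the plug then stands loose in the bore.
- collar1 (a joint): Pull-back of the collar of coupler 1 in m, as for collar0.
- collar2 (a joint): Pull-back of the collar of coupler 2 in m, as for collar0.
- collar3 (a joint): Pull-back of the collar of coupler 3 in m, as for collar0.
- collar4 (a joint): Pull-back of the collar of coupler 4 in m, as for collar0.
- plug0: Steel test plug that starts locked in coupler 0 (None if it is absent and the coupler empty). 63 mm long, about 0.13 kg. Origin: centre of its lower end, z along it. To 33 mm a 12 mm round stem with a 20 mm round flange at 9 to 14 mm; from 33 to 63 mm a hexagonal head, 24 mm across flats; one pair of flats faces along its x axis, the others 60 degrees on.
- plug1: Test plug that starts locked in coupler 1 (None if absent), like plug0.
- plug2: Test plug that starts locked in coupler 2 (None if absent), like plug0.
- plug3: Test plug that starts locked in coupler 3 (None if absent), like plug0.
- plug4: Test plug that starts locked in coupler 4 (None if absent), like plug0.
- tray: Loose aluminium parts tray with a black mat inside, 220 x 180 mm outside, 40 mm high, walls 4 mm, floor about 5 mm thick, 0.6 kg. Origin: centre of its underside; x along the 220 mm side.
- valve: Grey valve block on a 100 x 100 mm foot, fixed to the bench, carrying the lever and beneath it a round aluminium dial with three black marks: two narrow ones at the ends of the swing and a wide one between them. Origin: under the hinge, at bench height; the wide mark lies along its -x axis.
- lever (a joint): Angle of the valve lever about its upright hinge, rad, growing counterclockwise seen from above: 0 = off (narrow mark, 45 degrees clockwise from the wide one), 0.785 = vent (wide mark), 1.571 = feed (the other narrow mark). Stops just beyond 0 and 1.571. It is stiff (about 2 N at the grip) and stays where it is left.
- lever_grip (a point): Middle of the free part of the black upright grip at the lever's end: a round post 20 mm across, from 64 to 108 mm above the bench; the point is 88 mm above the bench, 85 mm from the hinge axis. It moves with the lever.
- lever_hinge (a point): Point on the lever's upright hinge axis, 58 mm above the bench.
- spanner: Loose steel spanner on the bench, not part of the job.
- bearing: Loose steel bearing ring, 72 mm across, 20 mm high, not part of the job.
- grease_can: Grey can, 66 mm across, 100 mm high, not part of the job.

How it is judged (in metres and radians):
On the way, in this order (a step that is already met when the one before it is completed fails the run):
1. the lever is set to the vent mark (0.785 rad, within 0.1) (value of joint lever between 0.6854 and 0.8854 rad), for 0.3 s.
2. every plug is in the tray at rest, the lever still at vent (all of step 1 and x of plug0 in the frame of tray between -0.106 and 0.106 m and y of plug0 in the frame of tray between -0.086 and 0.086 m and z of plug0 in the frame of tray between -0.005 and 0.045 m and linear speed of each of plug0, plug1, plug2, plug3, plug4 below 0.02 m/s and x of plug1 in the frame of tray between -0.106 and 0.106 m and y of plug1 in the frame of tray between -0.086 and 0.086 m and z of plug1 in the frame of tray between -0.005 and 0.045 m and x of plug2 in the frame of tray between -0.106 and 0.106 m and y of plug2 in the frame of tray between -0.086 and 0.086 m and z of plug2 in the frame of tray between -0.005 and 0.045 m and x of plug3 in the frame of tray between -0.106 and 0.106 m and y of plug3 in the frame of tray between -0.086 and 0.086 m and z of plug3 in the frame of tray between -0.005 and 0.045 m and x of plug4 in the frame of tray between -0.106 and 0.106 m and y of plug4 in the frame of tray between -0.086 and 0.086 m and z of plug4 in the frame of tray between -0.005 and 0.045 m), for 0.2 s.
3. the lever is set to the off mark (value of joint lever below 0.09 rad), for 0.2 s.
At the end, for the whole second after the job is handed in: Every plug's lower end is within the tray's walls and less than 45 mm above its underside, the plugs at rest, the tray flat on the bench, and the lever at off: below 0.09 rad (x of plug0 in the frame of tray between -0.106 and 0.106 m and y of plug0 in the frame of tray between -0.086 and 0.086 m and z of plug0 in the frame of tray between -0.005 and 0.045 m and linear speed of each of plug0, plug1, plug2, plug3, plug4 below 0.02 m/s and x of plug1 in the frame of tray between -0.106 and 0.106 m and y of plug1 in the frame of tray between -0.086 and 0.086 m and z of plug1 in the frame of tray between -0.005 and 0.045 m and x of plug2 in the frame of tray between -0.106 and 0.106 m and y of plug2 in the frame of tray between -0.086 and 0.086 m and z of plug2 in the frame of tray between -0.005 and 0.045 m and x of plug3 in the frame of tray between -0.106 and 0.106 m and y of plug3 in the frame of tray between -0.086 and 0.086 m and z of plug3 in the frame of tray between -0.005 and 0.045 m and x of plug4 in the frame of tray between -0.106 and 0.106 m and y of plug4 in the frame of tray between -0.086 and 0.086 m and z of plug4 in the frame of tray between -0.005 and 0.045 m and value of joint lever below 0.09 rad and angle between tray's own z axis and vertical below 0.1 rad and height (world z) of tray below 0.02 m); the robot touches nothing.
It fails at once if a collar is pulled back more than 4 mm while the lever is more than 0.2 rad from the vent mark (value of joint any of collar0, collar1, collar2, collar3, collar4 above 0.004 m and not (value of joint lever between 0.5854 and 0.9854 rad)).
It fails at once if the spanner, the bearing or the grease can is moved more than 40 mm (distance of any of spanner, bearing, grease_can from where it was at the start of the episode above 0.04 m).
Of plug0, plug1, plug2, plug3, plug4 only 3 to 5 are there at a start; the rules pass over those that are not, and their reading is None.
At some moment in a run one of tray may be knocked a few centimetres aside while the robot is not near it.
Once in a run the grip may slacken for a moment while it holds something.
It also fails if it takes over 210 s, if anything falls off the work surface, if the arm or the gripper's body presses on something with over 40 N, if the wrist force passes 120 N, or if a joint passes its speed limit or range.

## Working session

There is one attempt and no reset: what is moved stays moved. The work goes in short steps, Python scripts to look and compute and a tool call to move; the robot and the scene stay as the last step left them, time stands still between calls to the robot, and variables do not carry over. Pictures are saved under pics/ and viewed, at most 14 in all, crops included, and the job is handed in when it is done.

Besides the shell and the picture viewer there is one more tool, called after "Emit:" as name(argument=value, ...), one argument or row to a line, values as JSON. send_rows: Moves the arm, as the interface text tells. Its arguments: {"type":"object","properties":{"grip":{"type":"array"},"xyz":{"type":"array"},"turn":{"type":"array"},"squeeze":{"type":"number"}},"required":["grip","xyz","turn"]}

```bash
mkdir -p pics; cat > h.py <<'E'
import numpy as np, cv2
from cell import robot, imaging, job
from scipy.spatial.transform import Rotation as R
def cap(n,save=None):
    c=imaging.capture(n)
    if save: cv2.imwrite(f'pics/{save}.png',c['frame'])
    return c
def cloud(c):
    d=c['depth'];h,w=d.shape;f=h/2/np.tan(np.radians(c['vfov'])/2)
    v,u=np.mgrid[:h,:w]
    P=np.stack([(u-c['cx'])/f*d,(v-c['cy'])/f*d,d,np.ones_like(d)],-1)@np.array(c['world_from_camera']).T
    P=P[...,:3]; P[d==0]=np.nan
    return P
def st():
    o=robot.get_obs(); print({k:np.round(o[k],3).tolist() for k in ('t','tool_pos','orientation','contact_force','finger_gap','gripper_force')})
    return o
def totool(o,d):  # world vector -> tool cm
    return R.from_euler('xyz',o['orientation'],degrees=True).inv().apply(d)*100
E
python3 - <<'E'
from h import *
o=st()
c=cap('top','top0');P=cloud(c);np.save('top0.npy',P)
print(c['world_from_camera'],c['vfov'])
cap('scene','scene0')
E
```

```text
{'t': 0.0, 'tool_pos': [0.217, 0.505, 0.205], 'orientation': [-179.935, -0.005, 156.692], 'contact_force': [-0.949, 0.198, -0.293], 'finger_gap': 0.094, 'gripper_force': 0.0}
[[ 0.0212377  -0.99710372  0.07302825  0.47971187]
 [-0.99972751 -0.02188781 -0.00811341  0.01965981]
 [ 0.00968834 -0.07283604 -0.99729687  1.20380768]
 [ 0.          0.          0.          1.        ]] 48.72360505044292
```

View pics/top0.png

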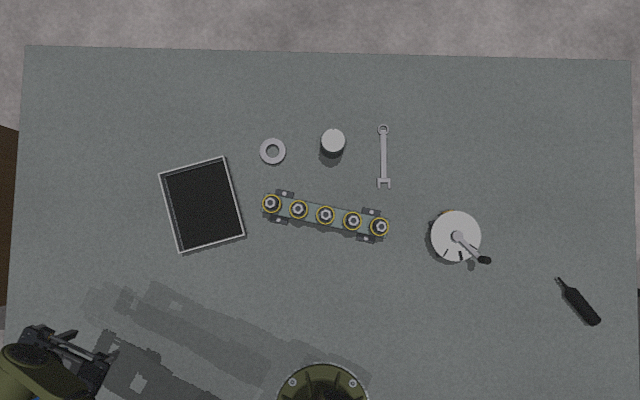

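View pics/scene0.png

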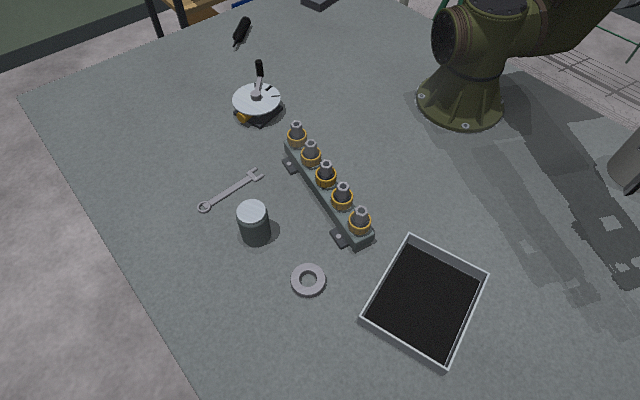

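The top view shows five couplers from (271,203) to (379,227), the tray at (201,204), and the valve at (456,236) with its grip at (484,260). The scene view suggests all five couplers hold plugs. I'll measure the geometry next.

```bash
python3 - <<'E'
from h import *
P=np.load('top0.npy'); im=cv2.imread('pics/top0.png')
z=P[...,2]
def box(u0,u1,v0,v1,lo,hi):
    m=np.zeros(z.shape,bool);m[v0:v1,u0:u1]=1
    return P[m&(z>lo)&(z<hi)]
print('bench',np.nanmedian(z[100:130,60:140]))
for u,v in [(271,203),(298,209),(325,215),(352,221),(379,227)]:
    q=box(u-10,u+11,v-10,v+11,.105,.14); r=box(u-14,u+15,v-14,v+15,.078,.093)
    if len(q): print('plug',len(q),q.mean(0).round(4),'mid',((q.min(0)+q.max(0))/2).round(4))
    print(' collar',len(r),((r.min(0)+r.max(0))/2).round(4) if len(r) else '')
q=box(150,255,145,262,.03,.05); print('tray',cv2.minAreaRect((q[:,:2]*1000).astype(np.float32)),np.median(q[:,2]))
q=box(425,500,205,270,.085,.13); print('grip',len(q),q.mean(0),q[:,2].max())
q=box(425,485,205,270,.035,.05); 
for lo in np.arange(.02,.12,.01): 
    q=box(425,500,200,275,lo,lo+.01); print(lo.round(2),len(q), q.mean(0).round(3) if len(q) else '')
q=box(425,500,200,275,.03,.05);print('dial',cv2.minEnclosingCircle((q[:,:2]*1000).astype(np.float32)))
for n,(a,b,c,d) in dict(can=(318,350,125,162),bear=(255,290,135,168),span=(372,395,120,192)).items():
    q=box(a,b,c,d,.004,.15);print(n,q.min(0).round(3),q.max(0).round(3))
cv2.imwrite('pics/val.png',cv2.resize(im[185:285,250:510],None,fx=3,fy=3,interpolation=2))
E
```

```text
bench -0.00012135716149930253
plug 85 [0.5431 0.1395 0.1181] mid [0.5424 0.1394 0.1144]
 collar 128 [0.5443 0.1392 0.0854]
plug 85 [0.5302 0.0713 0.1181] mid [0.5303 0.0714 0.1152]
 collar 126 [0.5306 0.0705 0.0849]
plug 82 [0.5173 0.0028 0.1176] mid [0.5181 0.0035 0.1149]
 collar 119 [0.5168 0.0018 0.0848]
plug 87 [ 0.504  -0.0658  0.1183] mid [ 0.5037 -0.0659  0.1164]
 collar 118 [ 0.5044 -0.0668  0.085 ]
plug 88 [ 0.4912 -0.1342  0.1175] mid [ 0.4916 -0.1347  0.1151]
 collar 129 [ 0.4919 -0.1353  0.0851]
tray ((540.6188354492188, 330.35394287109375), (220.91014099121094, 181.98011779785156), 16.816913604736328) 0.038829627203025296
grip 76 [ 0.41334214 -0.3979159   0.10299332] 0.1105294040621232
0.02 4 [ 0.533 -0.314  0.027]
0.03 5 [ 0.532 -0.311  0.037]
0.04 675 [ 0.474 -0.337  0.048]
0.05 1149 [ 0.472 -0.337  0.052]
0.06 202 [ 0.453 -0.358  0.065]
0.07 27 [ 0.447 -0.361  0.072]
0.08 12 [ 0.416 -0.394  0.085]
0.09 14 [ 0.414 -0.393  0.094]
0.1 52 [ 0.413 -0.4    0.107]
0.11 3 [ 0.411 -0.401  0.11 ]
dial ((473.1881408691406, -339.486328125), 67.25686645507812)
can [ 0.668 -0.059  0.004] [0.768 0.025 0.106]
bear [0.646 0.104 0.004] [0.736 0.197 0.026]
span [ 0.589 -0.186  0.004] [ 0.785 -0.124  0.014]
```

View pics/val.png

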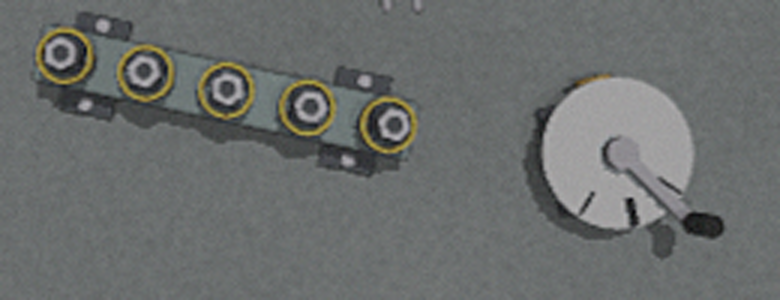

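The crop shows hexagonal plugs in all five couplers. The dial marks are at about (587,203), (631,212, wide) and (672,185). Next I'll work out the mark angles.

```bash
python3 - <<'E'
from h import *
P=np.load('top0.npy'); g=cv2.imread('pics/top0.png').max(2)
z=P[...,2]
m=np.zeros(z.shape,bool);m[200:275,425:500]=1
w=m&(g>140)&(z>.044)&(z<.056); q=P[w][:,:2]
c,r=cv2.minEnclosingCircle((q*1000).astype(np.float32));print('dial',c,r)
hub=m&(z>.058)&(z<.08); print('arm pts z>.058',[p.round(3).tolist() for p in P[hub][::12]])
c=np.array(c)/1000
d=P[...,:2]-c; rr=np.hypot(d[...,0],d[...,1]); a=np.degrees(np.arctan2(d[...,1],d[...,0]))%360
k=m&(g<110)&(rr<r/1000-.004)&(rr>.02)&(z>.04)&(z<.06)
h=np.histogram(a[k],bins=np.arange(120,270,4)); print([(int(b),int(n)) for n,b in zip(*h) if n])
n,l=cv2.connectedComponents(k.astype(np.uint8))
for i in range(1,n):
    s=l==i; print(s.sum(),a[s].mean(),rr[s].mean(),z[s].mean())
E
```

```text
dial (472.62200927734375, -340.47210693359375) 66.29368591308594
arm pts z>.058 [[0.483, -0.333, 0.063], [0.481, -0.341, 0.07], [0.479, -0.347, 0.067], [0.476, -0.35, 0.066], [0.474, -0.349, 0.069], [0.471, -0.349, 0.067], [0.468, -0.352, 0.068], [0.466, -0.35, 0.072], [0.46, -0.331, 0.059], [0.458, -0.336, 0.068], [0.456, -0.352, 0.067], [0.45, -0.354, 0.062], [0.448, -0.368, 0.067], [0.443, -0.367, 0.067], [0.438, -0.37, 0.061], [0.436, -0.385, 0.062], [0.431, -0.384, 0.064], [0.426, -0.384, 0.065], [0.421, -0.383, 0.066], [0.415, -0.39, 0.062], [0.405, -0.396, 0.058]]
[(144, 5), (148, 7), (184, 1), (188, 8), (192, 11), (196, 3), (208, 2), (212, 4), (216, 7), (232, 1), (236, 9)]
13 215.81722253737905 0.040811387353488764 0.05156539410978981
10 237.55057779752966 0.04957275777961962 0.05243690294299717
12 148.2349437250971 0.05213515428156309 0.05184235515224791
23 193.0813986752056 0.05053950688227595 0.05127143537179228
```

Emit:
send_rows(
  grip=[-1,-1,-1,-1,-1,-1,-1,-1,-1,-1,-1],
  xyz=[
    [0,0,0],
    [0,0,0],
    [0,0,0],
    [0,0,0],
    [0,0,0],
    [0,0,0],
    [0,0,0],
    [0,0,0],
    [0,0,0],
    [0,0,0],
    [0,0,0],
  ],
  turn=[10.2,10.2,10.2,10.2,10.2,10.2,10.2,10.2,10.2,10.2,10.2],
  squeeze=20,
)

```text
t: 1.48
tool_pos: [0.2175, 0.505, 0.2051]
orientation: [180.0, 0.0, 44.2]
contact_force: [0.3, 0.5, 0.0]
finger_gap: 0.0938
gripper_force: 0.0
```

Emit:
send_rows(
  grip=[-1,-1,-1,-1,-1,-1,-1,-1,-1,-1,-1],
  xyz=[
    [-1.7,4.7,0],
    [-1.7,4.7,0],
    [-1.7,4.7,0],
    [-1.7,4.7,0],
    [-1.7,4.7,0],
    [-1.7,4.7,0],
    [-1.7,4.7,0],
    [-1.7,4.7,0],
    [-1.7,4.7,0],
    [-1.7,4.7,0],
    [0,0,0],
  ],
  turn=[0,0,0,0,0,0,0,0,0,0,0],
)

```text
t: 2.85
tool_pos: [0.4263, 0.0484, 0.2051]
orientation: [-180.0, 0.0, 44.3]
contact_force: [-0.0, 0.6, -1.0]
finger_gap: 0.094
gripper_force: 0.0
```

Emit:
send_rows(
  grip=[-1,-1,-1,-1,-1,-1,-1,-1,-1,-1,-1,-1],
  xyz=[
    [-3.2,3.2,0],
    [-3.2,3.2,0],
    [-3.2,3.2,0],
    [-3.2,3.2,0],
    [-3.2,3.2,0],
    [-3.2,3.2,0],
    [-3.2,3.2,0],
    [-3.2,3.2,0],
    [-3.2,3.2,0],
    [-3.0,3.0,0],
    [0,0,0],
    [0,0,0],
  ],
  turn=[0,0,0,0,0,0,0,0,0,0,0,0],
)

```text
t: 4.35
tool_pos: [0.4221, -0.3979, 0.2052]
orientation: [-180.0, -0.0, 44.5]
contact_force: [-0.1, -0.0, -0.9]
finger_gap: 0.0938
gripper_force: 0.0
```

```bash
python3 - <<'E'
from h import *
o=st(); c=cap('wrist','w1'); P=cloud(c); z=P[...,2]
m=(z>.098)&(z<.115)&(np.hypot(P[...,0]-.413,P[...,1]+.398)<.03)
q=P[m]; print(len(q), (q.min(0)+q.max(0))/2, q.mean(0), c['world_from_camera'])
w=(q.mean(0)-o['tool_pos']); print(totool(o,w))
E
```

```text
{'t': 4.35, 'tool_pos': [0.422, -0.398, 0.205], 'orientation': [-179.955, -0.012, 44.529], 'contact_force': [-0.148, -0.032, -0.88], 'finger_gap': 0.094, 'gripper_force': 0.0}
341 [ 0.4114776  -0.40114346  0.10436218] [ 0.41231279 -0.40026999  0.10763087] [[ 7.01151582e-01 -6.86457734e-01 -1.92775096e-01  4.77938303e-01]
 [-7.13012002e-01 -6.75260785e-01 -1.88777003e-01 -3.43293388e-01]
 [-5.86029542e-04  2.69812252e-01 -9.62912771e-01  3.84993855e-01]
 [ 0.00000000e+00  0.00000000e+00  0.00000000e+00  1.00000000e+00]]
[-0.86839052 -0.50938948  9.75258175]
```

View pics/w1.png

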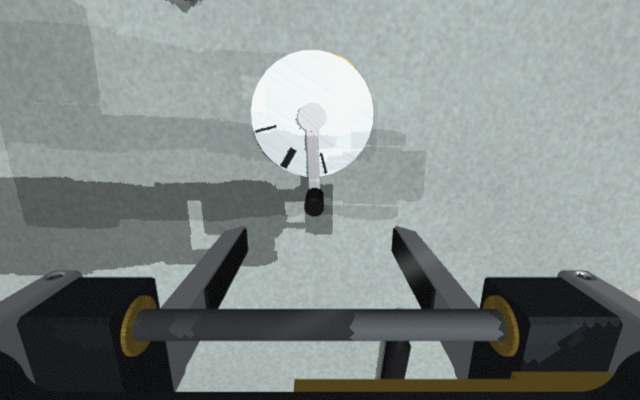

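The wrist view shows the grip post at (314,202), centred at about (0.412, -0.400), which is 85 mm from the hinge.

Emit:
send_rows(
  grip=[-1,-1,-1,-1,-1,-1,1,1,1,1,1,1],
  xyz=[
    [-0.9,-0.5,0],
    [0,0,4],
    [0,0,4],
    [0,0,3],
    [0,0,2.3],
    [0,0,0],
    [0,0,0],
    [0,0,0],
    [0,0,0],
    [0,0,0],
    [0,0,0],
    [0,0,0],
  ],
  turn=[0,0,0,0,0,0,0,0,0,0,0,0],
)

```text
t: 5.9
tool_pos: [0.4118, -0.4017, 0.0724]
orientation: [-180.0, 0.0, 44.5]
contact_force: [0.4, -0.5, 0.4]
finger_gap: 0.0377
gripper_force: 0.0
```

Emit:
send_rows(
  grip=[1,1,1,1,1,1,1,1,1],
  xyz=[
    [0.04,-0.78,0],
    [0.04,-0.78,0],
    [0.04,-0.78,0],
    [0.04,-0.78,0],
    [0.04,-0.78,0],
    [0.04,-0.78,0],
    [0,0,0],
    [0,0,0],
    [0,0,0],
  ],
  turn=[5.25,5.25,5.25,5.25,5.25,5.25,0,0,0],
)

```text
t: 7.02
tool_pos: [0.3881, -0.3616, 0.0725]
orientation: [-180.0, 0.2, 13.0]
contact_force: [-14.7, -3.9, 5.2]
finger_gap: 0.0194
gripper_force: 20.0
```

Emit:
send_rows(
  grip=[-1,-1,-1,-1,-1,-1,-1,-1,-1,-1,-1,-1],
  xyz=[
    [0,0,0],
    [0,0,0],
    [0,0,-3],
    [0,0,-4],
    [0,0,-5.2],
    [0,0,0],
    [0,0,0],
    [0,0,0],
    [0,0,0],
    [0,0,0],
    [0,0,0],
    [0,0,0],
  ],
  turn=[0,0,0,0,0,-9.5,-9.5,-9.5,-9.5,-9.5,-9.5,-9.3],
)

```text
t: 8.52
tool_pos: [0.39, -0.3609, 0.1944]
orientation: [180.0, -0.0, 79.6]
contact_force: [0.4, -0.1, 0.8]
finger_gap: 0.0942
gripper_force: 0.0
```

Emit:
send_rows(
  grip=[-1,-1,-1,-1,-1,-1,-1],
  xyz=[
    [4.8,1.2,0],
    [4.8,1.2,0],
    [4.8,1.2,0],
    [4.8,1.2,0],
    [5.0,1.2,0],
    [0,0,0],
    [0,0,0],
  ],
  turn=[0,0,0,0,0,0,0],
)

```text
t: 9.4
tool_pos: [0.4936, -0.1346, 0.1944]
orientation: [-180.0, 0.0, 79.3]
contact_force: [-0.5, 0.1, -0.3]
finger_gap: 0.0941
gripper_force: 0.0
```

```bash
cat > look.py <<'E'
from h import *
import sys
o=st(); c=cap('wrist',sys.argv[1]); P=cloud(c); z=P[...,2]
guess=[(.4915,-.1347),(.5037,-.0659),(.5175,.003),(.5303,.0714),(.5427,.1394)]
for i,g in enumerate(guess):
    m=(z>.112)&(z<.126)&(np.hypot(P[...,0]-g[0],P[...,1]-g[1])<.022)
    if m.sum()<60: continue
    q=P[m]; xy=q[:,:2]
    hull=cv2.convexHull((xy*1e4).astype(np.float32))[:,0]
    mid=np.array(cv2.minEnclosingCircle(hull)[0])/1e4
    w=[np.ptp(hull@[np.cos(t),np.sin(t)]) for t in np.radians(np.arange(60))]
    w=[sum(np.ptp(hull@[np.cos(t+k),np.sin(t+k)]) for k in np.radians([0,60,120])) for t in np.radians(np.arange(60))]
    fl=int(np.argmin(w))
    print(i,m.sum(),'mid',mid.round(4),'z',q[:,2].mean().round(4),'flat normal',fl,'w',round(min(w)/30,1),round(max(w)/30,1),'tool',totool(o,np.r_[mid,.118]-o['tool_pos']).round(2))
E
python3 look.py w2; python3 - <<'E'
from h import *
P=cloud(cap('top','top1')); z=P[...,2]
m=(z>.095)&(z<.12)&(np.hypot(P[...,0]-.4726,P[...,1]+.3403)<.11); q=P[m]
d=q.mean(0)[:2]-[.4726,-.3403]; print(len(q),q.mean(0),np.degrees(np.arctan2(d[1],d[0]))%360)
E
```

```text
{'t': 9.4, 'tool_pos': [0.494, -0.135, 0.194], 'orientation': [-179.995, 0.006, 79.321], 'contact_force': [-0.47, 0.13, -0.273], 'finger_gap': 0.094, 'gripper_force': 0.0}
0 632 mid [ 0.4896 -0.1351] z 0.1186 flat normal 44 w 24.2 26.8 tool [-0.12 -0.38  7.64]
1 734 mid [ 0.5024 -0.0668] z 0.1188 flat normal 54 w 23.9 26.8 tool [ 6.83 -0.39  7.64]
2 979 mid [0.5155 0.0019] z 0.1188 flat normal 37 w 24.2 27.0 tool [13.82 -0.38  7.64]
62 [ 0.38986695 -0.36012134  0.10647049] 193.47308186879465
```

View pics/w2.png

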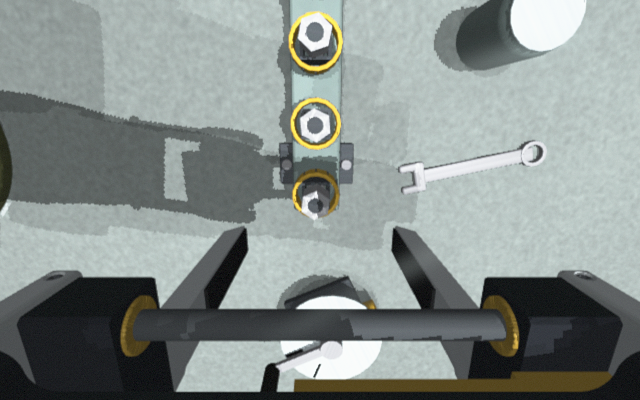

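The wrist view shows couplers 0–2 at (315,200), (315,125) and (315,40), and the lever is at vent (193.5°). I'll align to plug 0, lower and press its collar.

Emit:
send_rows(
  grip=[0.23,0.23,0.23,0.23,0.23,0.23,0.23,0.23,0.23],
  xyz=[
    [-0.1,-0.3,0],
    [0,0,0],
    [0,0,0],
    [0,0,0],
    [0,0,4],
    [0,0,4],
    [0,0,2.2],
    [0,0,0],
    [0,0,0],
  ],
  turn=[5.3,0,0,0,0,0,0,0,0],
  squeeze=30,
)

```text
t: 10.62
tool_pos: [0.4911, -0.135, 0.0935]
orientation: [179.9, 0.0, 74.0]
contact_force: [0.1, 0.2, -0.1]
finger_gap: 0.0363
gripper_force: 0.0
```

Emit:
send_rows(
  grip=[0.23,0.23,0.23,0.23,0.23,0.23],
  xyz=[
    [0,0,0.6],
    [0,0,0.5],
    [0,0,0.3],
    [0,0,0.3],
    [0,0,0],
    [0,0,0],
  ],
  turn=[0,0,0,0,0,0],
)

```text
t: 11.38
tool_pos: [0.4912, -0.1351, 0.0763]
orientation: [179.9, 0.0, 74.0]
contact_force: [-0.9, -0.2, 7.1]
finger_gap: 0.0358
gripper_force: 3.5
```

Emit:
send_rows(
  grip=[0.23,0.23,0.23],
  xyz=[
    [0,0,0.2],
    [0,0,0],
    [0,0,0],
  ],
  turn=[0,0,0],
)

```text
t: 11.75
tool_pos: [0.4916, -0.1351, 0.0756]
orientation: [179.8, 0.0, 74.0]
contact_force: [-7.2, 2.8, 23.0]
finger_gap: 0.0366
gripper_force: 11.5
```

The collar bottomed out at 23 N. Now I'll let it up, grip the head and lift.

Emit:
send_rows(
  grip=[0.23,0.23,1,1,1,1,1,1,1,1,1,1],
  xyz=[
    [0,0,-0.7],
    [0,0,-0.7],
    [0,0,0],
    [0,0,0],
    [0,0,0],
    [0,0,0],
    [0,0,-1],
    [0,0,-2],
    [0,0,-3],
    [0,0,-4],
    [0,0,-1],
    [0,0,0],
  ],
  turn=[0,0,0,0,0,0,0,0,0,0,0,0],
)

```text
t: 13.25
tool_pos: [0.4905, -0.1348, 0.1972]
orientation: [180.0, 0.0, 74.0]
contact_force: [0.9, -0.5, -1.4]
finger_gap: 0.0239
gripper_force: 30.0
```

```bash
cat > tray.py <<'E'
from h import *
o=st(); P=cloud(cap('top','topt')); z=P[...,2]
m=(z>.032)&(z<.045)&(np.hypot(P[...,0]-.54,P[...,1]-.33)<.22)&(P[...,1]>.185)
r=cv2.minAreaRect((P[m][:,:2]*1000).astype(np.float32));print('tray',r)
c=np.array(r[0])/1000;a=np.radians(r[2]);ex=np.array([np.cos(a),np.sin(a)])
if r[1][0]<r[1][1]: ex=np.array([-ex[1],ex[0]])
if ex[0]<0: ex=-ex
ey=np.array([-ex[1],ex[0]]); s=np.array(o['tool_pos'])
print('ex',ex.round(3))
for X,Y in [(-.06,.04),(.06,.04),(0,0),(-.06,-.04),(.06,-.04)]:
    w=c+ex*X+ey*Y; print((X,Y),w.round(4),'tool',totool(o,np.r_[w,.042]-s).round(2))
E
python3 tray.py
```

```text
{'t': 13.25, 'tool_pos': [0.491, -0.135, 0.197], 'orientation': [179.984, 0.003, 73.991], 'contact_force': [0.943, -0.503, -1.37], 'finger_gap': 0.024, 'gripper_force': 29.999}
tray ((540.6385498046875, 330.0601806640625), (220.8627166748047, 182.04296875), 16.798961639404297)
ex [0.957 0.289]
(-0.06, 0.04) [0.4716 0.351 ] tool [ 46.18 -15.22  15.52]
(0.06, 0.04) [0.5865 0.3857] tool [52.68 -5.13 15.52]
(0, 0) [0.5406 0.3301] tool [46.07 -8.01 15.52]
(-0.06, -0.04) [0.4948 0.2744] tool [ 39.46 -10.88  15.52]
(0.06, -0.04) [0.6096 0.3091] tool [45.96 -0.8  15.52]
```

Emit:
send_rows(
  grip=[1,1,1,1,1,1,1,1,1,1,1,1],
  xyz=[
    [4.8,-0.5,0],
    [4.8,-0.5,0],
    [4.8,-0.5,0],
    [4.8,-0.5,0],
    [4.8,-0.5,0],
    [4.8,-0.5,0],
    [4.8,-0.5,0],
    [4.8,-0.5,0],
    [4.8,-0.5,0],
    [4.8,-0.4,0],
    [4.7,-0.2,0],
    [0,0,0],
  ],
  turn=[0,0,0,0,0,0,0,0,0,0,0,0],
)

```text
t: 14.8
tool_pos: [0.586, 0.3881, 0.1938]
orientation: [-179.8, 0.2, 74.2]
contact_force: [0.1, -0.4, -0.6]
finger_gap: 0.0238
gripper_force: 30.0
```

Emit:
send_rows(
  grip=[1,1,1,1,1,1,1,0.3,0.3,0.3],
  xyz=[
    [0,0,4],
    [0,0,4],
    [0,0,4],
    [0,0,2],
    [0,0,1],
    [0,0,0.5],
    [0,0,0],
    [0,0,0],
    [0,0,0],
    [0,0,0],
  ],
  turn=[0,0,0,0,0,0,0,0,0,0],
)

```text
t: 16.05
tool_pos: [0.587, 0.3859, 0.0428]
orientation: [180.0, -0.0, 74.0]
contact_force: [-0.3, -0.3, -0.2]
finger_gap: 0.0327
gripper_force: 0.0
```

Emit:
send_rows(
  grip=[0.23,0.23,0.23,0.23,0.23],
  xyz=[
    [0,0,-2],
    [0,0,-4],
    [0,0,-5],
    [0,0,-5],
    [0,0,0],
  ],
  turn=[0,0,0,0,-10],
)

```text
t: 16.68
tool_pos: [0.5881, 0.3865, 0.2095]
orientation: [179.6, -0.3, 84.2]
contact_force: [0.6, 0.9, -1.1]
finger_gap: 0.0362
gripper_force: 0.0
```

Emit:
send_rows(
  grip=[0.23,0.23,0.23,0.23,0.23,0.23,0.23,0.23,0.23,0.23,0.23,0.23],
  xyz=[
    [-4.6,-0.4,0],
    [-4.6,-0.4,0],
    [-4.6,-0.4,0],
    [-4.6,-0.4,0],
    [-4.6,-0.4,0],
    [-4.6,-0.4,0],
    [-4.6,-0.4,0],
    [-4.6,-0.4,0],
    [-4.6,-0.4,0],
    [-4.5,0,0],
    [0,0,0],
    [0,0,0],
  ],
  turn=[0,0,0,0,0,0,0,0,0,0,0,0],
)

```text
t: 18.18
tool_pos: [0.5032, -0.0666, 0.2034]
orientation: [179.9, -0.0, 84.0]
contact_force: [0.2, 0.2, -0.4]
finger_gap: 0.036
gripper_force: 0.0
```

```bash
python3 look.py w3; python3 tray.py|grep tray
```

```text
{'t': 18.175, 'tool_pos': [0.503, -0.067, 0.203], 'orientation': [179.929, -0.003, 83.977], 'contact_force': [0.158, 0.239, -0.418], 'finger_gap': 0.036, 'gripper_force': 0.0}
1 600 mid [ 0.5026 -0.0665] z 0.1186 flat normal 54 w 24.1 27.3 tool [ 0.01 -0.07  8.54]
2 687 mid [0.5157 0.0022] z 0.1189 flat normal 37 w 23.9 27.0 tool [6.98 0.51 8.54]
3 911 mid [0.5286 0.071 ] z 0.1188 flat normal 46 w 24.4 27.1 tool [13.95  1.08  8.54]
tray ((540.8050537109375, 330.0496520996094), (220.691650390625, 181.8462371826172), 17.05247688293457)
```

View pics/topt.png

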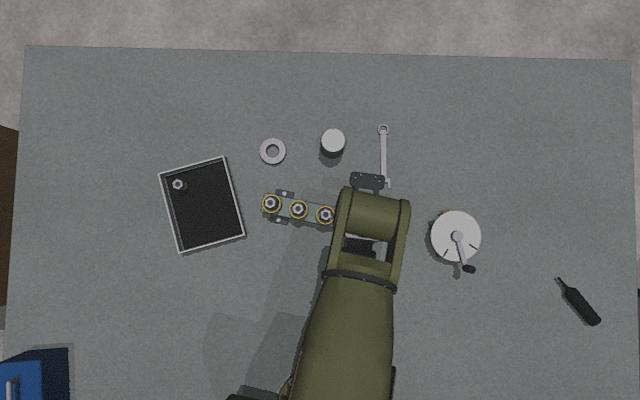

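The top view shows plug 0 standing in the tray at (179,184) and the lever at the wide mark. Next is plug 1.

Emit:
send_rows(
  grip=[0.23,0.23,0.23,0.23,0.23,0.23,0.23,0.23,0.23,0.23,0.23],
  xyz=[
    [0,0,4.5],
    [0,0,4.5],
    [0,0,2],
    [0,0,0],
    [0,0,0.6],
    [0,0,0.5],
    [0,0,0.3],
    [0,0,0.3],
    [0,0,0.2],
    [0,0,0],
    [0,0,0],
  ],
  turn=[0,0,0,0,0,0,0,0,0,0,0],
)

```text
t: 19.65
tool_pos: [0.5042, -0.0668, 0.0757]
orientation: [179.8, 0.0, 84.0]
contact_force: [-5.6, 3.2, 18.6]
finger_gap: 0.0364
gripper_force: 9.9
```

Emit:
send_rows(
  grip=[0.23,0.23,1,1,1,1,1,1,1,1,1,1],
  xyz=[
    [0,0,-0.7],
    [0,0,-0.7],
    [0,0,0],
    [0,0,0],
    [0,0,0],
    [0,0,0],
    [0,0,-1],
    [0,0,-2],
    [0,0,-3],
    [0,0,-4],
    [0,0,-1],
    [0,0,0],
  ],
  turn=[0,0,0,0,0,0,0,0,0,0,0,0],
)

```text
t: 21.15
tool_pos: [0.5029, -0.0669, 0.1971]
orientation: [-180.0, 0.0, 84.0]
contact_force: [-0.8, 0.0, -1.7]
finger_gap: 0.0237
gripper_force: 30.0
```

```bash
python3 tray.py
```

```text
{'t': 21.15, 'tool_pos': [0.503, -0.067, 0.197], 'orientation': [-180.0, 0.0, 83.992], 'contact_force': [-0.78, 0.044, -1.689], 'finger_gap': 0.024, 'gripper_force': 29.99}
tray ((540.9913330078125, 330.093017578125), (221.1840057373047, 181.5485076904297), 17.031158447265625)
ex [0.956 0.293]
(-0.06, 0.04) [0.4719 0.3508] tool [41.21 -7.46 15.51]
(0.06, 0.04) [0.5866 0.3859] tool [45.91  3.59 15.51]
(0, 0) [0.541  0.3301] tool [39.88 -0.37 15.51]
(-0.06, -0.04) [0.4953 0.2743] tool [33.85 -4.32 15.51]
(0.06, -0.04) [0.6101 0.3094] tool [38.55  6.72 15.51]
```

Emit:
send_rows(
  grip=[1,1,1,1,1,1,1,1,1,1],
  xyz=[
    [4.6,-0.8,0],
    [4.6,-0.8,0],
    [4.6,-0.8,0],
    [4.6,-0.8,0],
    [4.6,-0.8,0],
    [4.6,-0.8,0],
    [4.6,-0.8,0],
    [4.6,-0.9,0],
    [4.4,-1.0,0],
    [0,0,0],
  ],
  turn=[0,0,0,0,0,0,0,0,0,0],
)

```text
t: 22.45
tool_pos: [0.4702, 0.3527, 0.195]
orientation: [-179.8, 0.1, 84.2]
contact_force: [-0.0, -0.7, -2.2]
finger_gap: 0.0238
gripper_force: 30.0
```

Emit:
send_rows(
  grip=[1,1,1,1,1,1,1,0.3,0.3,0.3],
  xyz=[
    [0,0,4],
    [0,0,4],
    [0,0,4],
    [0,0,2],
    [0,0,1],
    [0,0,0.5],
    [0,0,0],
    [0,0,0],
    [0,0,0],
    [0,0,0],
  ],
  turn=[0,0,0,0,0,0,0,0,0,0],
)

```text
t: 23.7
tool_pos: [0.4717, 0.3508, 0.0428]
orientation: [180.0, -0.0, 84.0]
contact_force: [0.3, 0.6, -0.8]
finger_gap: 0.0328
gripper_force: 0.0
```

Emit:
send_rows(
  grip=[0.23,0.23,0.23,0.23,0.23,0.23],
  xyz=[
    [0,0,-2],
    [0,0,-4],
    [0,0,-5],
    [0,0,-5],
    [0,0,0],
    [0,0,0],
  ],
  turn=[0,0,0,0,8.5,8.5],
)

```text
t: 24.45
tool_pos: [0.4716, 0.3508, 0.2032]
orientation: [180.0, -0.1, 66.7]
contact_force: [-0.7, -0.4, -0.8]
finger_gap: 0.0359
gripper_force: 0.0
```

Emit:
send_rows(
  grip=[0.23,0.23,0.23,0.23,0.23,0.23,0.23,0.23,0.23],
  xyz=[
    [-4.3,2.5,0],
    [-4.3,2.5,0],
    [-4.3,2.5,0],
    [-4.3,2.5,0],
    [-4.3,2.5,0],
    [-4.3,2.5,0],
    [-4.5,2.7,0],
    [0,0,0],
    [0,0,0],
  ],
  turn=[0,0,0,0,0,0,0,0,0],
)

```text
t: 25.58
tool_pos: [0.516, 0.003, 0.2025]
orientation: [-180.0, -0.0, 67.0]
contact_force: [-0.2, 1.1, 0.0]
finger_gap: 0.0361
gripper_force: 0.0
```

```bash
python3 look.py w4
```

```text
{'t': 25.575, 'tool_pos': [0.516, 0.003, 0.203], 'orientation': [-180.0, -0.012, 66.976], 'contact_force': [-0.194, 1.137, 0.006], 'finger_gap': 0.036, 'gripper_force': 0.0}
2 599 mid [0.5158 0.0022] z 0.1186 flat normal 37 w 23.8 26.9 tool [-0.08  0.01  8.45]
3 691 mid [0.5287 0.071 ] z 0.1189 flat normal 46 w 24.0 27.1 tool [ 6.75 -1.48  8.45]
4 914 mid [0.5416 0.1396] z 0.1187 flat normal 29 w 24.2 27.4 tool [13.57 -2.99  8.46]
```

Emit:
send_rows(
  grip=[0.23,0.23,0.23,0.23,0.23,0.23,0.23,0.23,0.23,0.23,0.23],
  xyz=[
    [0,0,4.5],
    [0,0,4.5],
    [0,0,2],
    [0,0,0],
    [0,0,0.6],
    [0,0,0.5],
    [0,0,0.3],
    [0,0,0.3],
    [0,0,0.2],
    [0,0,0],
    [0,0,0],
  ],
  turn=[0,0,0,0,0,0,0,0,0,0,0],
)

```text
t: 27.0
tool_pos: [0.517, 0.003, 0.0758]
orientation: [179.8, -0.1, 67.0]
contact_force: [-6.1, 3.0, 20.4]
finger_gap: 0.0359
gripper_force: 10.2
```

Emit:
send_rows(
  grip=[0.23,0.23,1,1,1,1,1,1,1,1,1,1],
  xyz=[
    [0,0,-0.7],
    [0,0,-0.7],
    [0,0,0],
    [0,0,0],
    [0,0,0],
    [0,0,0],
    [0,0,-1],
    [0,0,-2],
    [0,0,-3],
    [0,0,-4],
    [0,0,-1],
    [0,0,0],
  ],
  turn=[0,0,0,0,0,0,0,0,0,0,0,0],
)

```text
t: 28.5
tool_pos: [0.5159, 0.0026, 0.1971]
orientation: [180.0, 0.0, 67.0]
contact_force: [0.2, 0.4, -2.0]
finger_gap: 0.0239
gripper_force: 30.0
```

```bash
python3 tray.py
```

```text
{'t': 28.5, 'tool_pos': [0.516, 0.003, 0.197], 'orientation': [179.999, 0.001, 66.991], 'contact_force': [0.205, 0.366, -1.97], 'finger_gap': 0.024, 'gripper_force': 29.999}
tray ((540.7806396484375, 330.0272521972656), (220.681640625, 181.77484130859375), 16.985050201416016)
ex [0.956 0.292]
(-0.06, 0.04) [0.4717 0.3508] tool [ 30.32 -17.68  15.51]
(0.06, 0.04) [0.5865 0.3858] tool [38.03 -8.49 15.51]
(0, 0) [0.5408 0.33  ] tool [ 31.11 -10.51  15.51]
(-0.06, -0.04) [0.4951 0.2742] tool [ 24.19 -12.54  15.51]
(0.06, -0.04) [0.6098 0.3093] tool [31.9  -3.34 15.51]
```

Emit:
send_rows(
  grip=[1,1,1,1,1,1,1,1],
  xyz=[
    [4.4,-1.5,0],
    [4.4,-1.5,0],
    [4.4,-1.5,0],
    [4.4,-1.5,0],
    [4.4,-1.5,0],
    [4.4,-1.5,0],
    [4.7,-1.5,0],
    [0,0,0],
  ],
  turn=[0,0,0,0,0,0,0,0],
)

```text
t: 29.55
tool_pos: [0.5399, 0.3323, 0.1946]
orientation: [-179.9, 0.1, 67.2]
contact_force: [0.4, -0.5, -1.8]
finger_gap: 0.0235
gripper_force: 30.0
```

Emit:
send_rows(
  grip=[1,1,1,1,1,1,1,0.3,0.3,0.3],
  xyz=[
    [0,0,4],
    [0,0,4],
    [0,0,4],
    [0,0,2],
    [0,0,1],
    [0,0,0.5],
    [0,0,0],
    [0,0,0],
    [0,0,0],
    [0,0,0],
  ],
  turn=[0,0,0,0,0,0,0,0,0,0],
)

```text
t: 30.8
tool_pos: [0.5411, 0.33, 0.0428]
orientation: [180.0, -0.0, 67.0]
contact_force: [0.3, -1.3, 0.8]
finger_gap: 0.0328
gripper_force: 0.0
```

Emit:
send_rows(
  grip=[0.23,0.23,0.23,0.23,0.23],
  xyz=[
    [0,0,-2],
    [0,0,-4],
    [0,0,-5],
    [0,0,-5],
    [0,0,0],
  ],
  turn=[0,0,0,0,-9],
)

```text
t: 31.42
tool_pos: [0.5422, 0.3306, 0.2088]
orientation: [179.6, -0.3, 76.2]
contact_force: [-0.8, 0.3, -0.8]
finger_gap: 0.0367
gripper_force: 0.0
```

Emit:
send_rows(
  grip=[0.23,0.23,0.23,0.23,0.23,0.23,0.23,0.23],
  xyz=[
    [-4.2,0.8,0],
    [-4.2,0.8,0],
    [-4.2,0.8,0],
    [-4.2,0.8,0],
    [-4.2,0.9,0],
    [-4.4,1.0,0],
    [0,0,0],
    [0,0,0],
  ],
  turn=[0,0,0,0,0,0,0,0],
)

```text
t: 32.42
tool_pos: [0.5291, 0.0714, 0.2035]
orientation: [179.9, -0.0, 76.0]
contact_force: [-0.7, 0.7, 0.1]
finger_gap: 0.0365
gripper_force: 0.0
```

```bash
python3 look.py w5
```

```text
{'t': 32.425, 'tool_pos': [0.529, 0.071, 0.203], 'orientation': [179.935, -0.03, 75.978], 'contact_force': [-0.664, 0.716, 0.115], 'finger_gap': 0.036, 'gripper_force': 0.0}
3 596 mid [0.5285 0.0715] z 0.1186 flat normal 47 w 24.3 26.9 tool [-0.01 -0.08  8.55]
4 688 mid [0.5415 0.1395] z 0.1189 flat normal 30 w 23.9 26.7 tool [ 6.9  -0.46  8.55]
```

Emit:
send_rows(
  grip=[0.23,0.23,0.23,0.23,0.23,0.23,0.23,0.23,0.23,0.23,0.23],
  xyz=[
    [0,0,4.5],
    [0,0,4.5],
    [0,0,2],
    [0,0,0],
    [0,0,0.6],
    [0,0,0.5],
    [0,0,0.3],
    [0,0,0.3],
    [0,0,0.2],
    [0,0,0],
    [0,0,0],
  ],
  turn=[0,0,0,0,0,0,0,0,0,0,0],
)

```text
t: 33.85
tool_pos: [0.53, 0.0716, 0.0758]
orientation: [179.8, -0.1, 76.0]
contact_force: [-6.3, 2.2, 18.6]
finger_gap: 0.0362
gripper_force: 9.2
```

Emit:
send_rows(
  grip=[0.23,0.23,1,1,1,1,1,1,1,1,1,1],
  xyz=[
    [0,0,-0.7],
    [0,0,-0.7],
    [0,0,0],
    [0,0,0],
    [0,0,0],
    [0,0,0],
    [0,0,-1],
    [0,0,-2],
    [0,0,-3],
    [0,0,-4],
    [0,0,-1],
    [0,0,0],
  ],
  turn=[0,0,0,0,0,0,0,0,0,0,0,0],
)

```text
t: 35.35
tool_pos: [0.5289, 0.0711, 0.1972]
orientation: [180.0, -0.0, 76.0]
contact_force: [-0.7, -0.2, -1.4]
finger_gap: 0.0234
gripper_force: 30.0
```

```bash
python3 tray.py
```

```text
{'t': 35.35, 'tool_pos': [0.529, 0.071, 0.197], 'orientation': [179.992, -0.001, 75.995], 'contact_force': [-0.719, -0.208, -1.416], 'finger_gap': 0.023, 'gripper_force': 30.0}
tray ((540.8419799804688, 330.05389404296875), (220.8337860107422, 181.29388427734375), 16.879440307617188)
ex [0.957 0.29 ]
(-0.06, 0.04) [0.4718 0.3509] tool [ 25.77 -12.31  15.52]
(0.06, 0.04) [0.5866 0.3858] tool [31.93 -2.01 15.52]
(0, 0) [0.5408 0.3301] tool [25.42 -5.11 15.52]
(-0.06, -0.04) [0.495  0.2744] tool [18.9  -8.2  15.52]
(0.06, -0.04) [0.6099 0.3092] tool [25.06  2.09 15.52]
```

Emit:
send_rows(
  grip=[1,1,1,1,1,1,1],
  xyz=[
    [4.2,0.3,0],
    [4.2,0.3,0],
    [4.2,0.3,0],
    [4.2,0.4,0],
    [4.2,0.4,0],
    [4.1,0.4,0],
    [0,0,0],
  ],
  turn=[0,0,0,0,0,0,0],
)

```text
t: 36.28
tool_pos: [0.6095, 0.3116, 0.1943]
orientation: [-179.8, 0.1, 76.1]
contact_force: [-0.4, -1.0, -1.0]
finger_gap: 0.0236
gripper_force: 30.0
```

Emit:
send_rows(
  grip=[1,1,1,1,1,1,1,0.3,0.3,0.3],
  xyz=[
    [0,0,4],
    [0,0,4],
    [0,0,4],
    [0,0,2],
    [0,0,1],
    [0,0,0.5],
    [0,0,0],
    [0,0,0],
    [0,0,0],
    [0,0,0],
  ],
  turn=[0,0,0,0,0,0,0,0,0,0],
)

```text
t: 37.52
tool_pos: [0.6102, 0.3096, 0.0428]
orientation: [180.0, -0.0, 76.0]
contact_force: [-1.1, 0.2, -0.2]
finger_gap: 0.0331
gripper_force: 0.0
```

Emit:
send_rows(
  grip=[0.23,0.23,0.23,0.23,0.23,0.23],
  xyz=[
    [0,0,-2],
    [0,0,-4],
    [0,0,-5],
    [0,0,-5],
    [0,0,0],
    [0,0,0],
  ],
  turn=[0,0,0,0,8,8],
)

```text
t: 38.28
tool_pos: [0.6102, 0.3096, 0.2048]
orientation: [179.9, -0.1, 59.7]
contact_force: [-0.3, 0.3, 0.1]
finger_gap: 0.0363
gripper_force: 0.0
```

Emit:
send_rows(
  grip=[0.23,0.23,0.23,0.23,0.23,0.23],
  xyz=[
    [-4.5,0.6,0],
    [-4.5,0.6,0],
    [-4.5,0.7,0],
    [-4.6,0.7,0],
    [0,0,0],
    [0,0,0],
  ],
  turn=[0,0,0,0,0,0],
)

```text
t: 39.02
tool_pos: [0.5425, 0.1402, 0.2037]
orientation: [179.9, -0.1, 60.0]
contact_force: [-0.9, 0.6, -0.3]
finger_gap: 0.036
gripper_force: 0.0
```

```bash
python3 look.py w6
```

```text
{'t': 39.025, 'tool_pos': [0.542, 0.14, 0.204], 'orientation': [179.932, -0.071, 59.981], 'contact_force': [-0.918, 0.619, -0.291], 'finger_gap': 0.036, 'gripper_force': 0.0}
4 596 mid [0.5416 0.1398] z 0.1186 flat normal 30 w 24.0 27.4 tool [-0.09 -0.07  8.57]
```

Emit:
send_rows(
  grip=[0.23,0.23,0.23,0.23,0.23,0.23,0.23,0.23,0.23,0.23,0.23],
  xyz=[
    [0,0,4.5],
    [0,0,4.5],
    [0,0,2],
    [0,0,0],
    [0,0,0.6],
    [0,0,0.5],
    [0,0,0.3],
    [0,0,0.3],
    [0,0,0.2],
    [0,0,0],
    [0,0,0],
  ],
  turn=[0,0,0,0,0,0,0,0,0,0,0],
)

```text
t: 40.45
tool_pos: [0.543, 0.1404, 0.076]
orientation: [179.9, -0.1, 60.0]
contact_force: [-6.9, 0.9, 18.7]
finger_gap: 0.0359
gripper_force: 11.2
```

Emit:
send_rows(
  grip=[0.23,0.23,1,1,1,1,1,1,1,1,1,1],
  xyz=[
    [0,0,-0.7],
    [0,0,-0.7],
    [0,0,0],
    [0,0,0],
    [0,0,0],
    [0,0,0],
    [0,0,-1],
    [0,0,-2],
    [0,0,-3],
    [0,0,-4],
    [0,0,-1],
    [0,0,0],
  ],
  turn=[0,0,0,0,0,0,0,0,0,0,0,0],
)

```text
t: 41.95
tool_pos: [0.542, 0.1398, 0.1971]
orientation: [180.0, 0.0, 60.0]
contact_force: [-0.3, -0.0, -1.6]
finger_gap: 0.0239
gripper_force: 30.0
```

```bash
python3 tray.py
```

```text
{'t': 41.95, 'tool_pos': [0.542, 0.14, 0.197], 'orientation': [179.998, 0.002, 59.994], 'contact_force': [-0.315, -0.015, -1.589], 'finger_gap': 0.024, 'gripper_force': 29.999}
tray ((540.5899658203125, 330.38824462890625), (220.86903381347656, 181.13819885253906), 16.8009090423584)
ex [0.957 0.289]
(-0.06, 0.04) [0.4716 0.3513] tool [ 14.8  -16.68  15.51]
(0.06, 0.04) [0.5865 0.386 ] tool [23.55 -8.46 15.51]
(0, 0) [0.5406 0.3304] tool [16.44 -9.65 15.51]
(-0.06, -0.04) [0.4947 0.2748] tool [  9.32 -10.84  15.51]
(0.06, -0.04) [0.6096 0.3094] tool [18.07 -2.63 15.51]
```

View pics/topt.png

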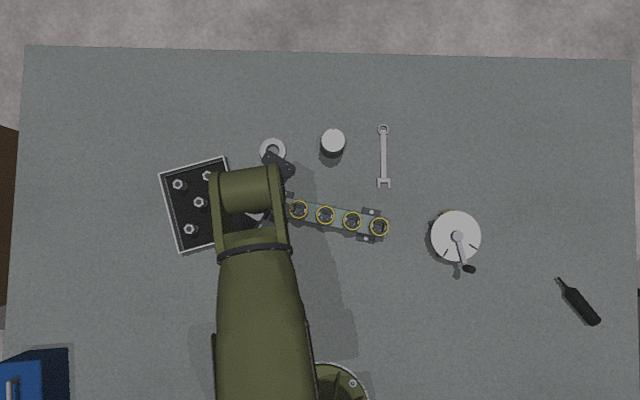

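The top view shows four plugs standing in the tray and the lever still on the wide mark. Placing the last plug.

Emit:
send_rows(
  grip=[1,1,1,1],
  xyz=[
    [3.1,-3.6,0],
    [3.1,-3.6,0],
    [3.1,-3.6,0],
    [0,0,0],
  ],
  turn=[0,0,0,0],
)

```text
t: 42.5
tool_pos: [0.4934, 0.2765, 0.1956]
orientation: [-179.9, 0.1, 60.2]
contact_force: [0.4, -0.5, -0.7]
finger_gap: 0.0237
gripper_force: 30.0
```

Emit:
send_rows(
  grip=[1,1,1,1,1,1,1,0.3,0.3,0.3],
  xyz=[
    [0,0,4],
    [0,0,4],
    [0,0,4],
    [0,0,2],
    [0,0,1],
    [0,0,0.5],
    [0,0,0],
    [0,0,0],
    [0,0,0],
    [0,0,0],
  ],
  turn=[0,0,0,0,0,0,0,0,0,0],
)

```text
t: 43.75
tool_pos: [0.4952, 0.2745, 0.0428]
orientation: [180.0, -0.0, 60.0]
contact_force: [0.2, 0.5, 0.1]
finger_gap: 0.033
gripper_force: 0.0
```

Emit:
send_rows(
  grip=[0.23,0.23,0.23,0.23,0.23],
  xyz=[
    [0,0,-2],
    [0,0,-4],
    [0,0,-5],
    [0,0,-5],
    [0,0,0],
  ],
  turn=[0,0,0,0,0],
)

```text
t: 44.38
tool_pos: [0.4963, 0.275, 0.2066]
orientation: [179.8, -0.3, 60.0]
contact_force: [-0.3, 0.5, -0.6]
finger_gap: 0.0362
gripper_force: 0.0
```

Emit:
send_rows(
  grip=[0.23,0.23,0.23,0.23,0.23],
  xyz=[
    [0,0,0],
    [0,0,0],
    [0,0,0],
    [0,0,0],
    [0,0,0],
  ],
  turn=[9.4,9.4,9.4,9.4,9.4],
)

```text
t: 45.0
tool_pos: [0.4948, 0.2742, 0.2014]
orientation: [180.0, 0.1, 12.7]
contact_force: [-0.6, -0.0, 0.2]
finger_gap: 0.0362
gripper_force: 0.0
```

Emit:
send_rows(
  grip=[-1,-1,-1,-1,-1,-1,-1,-1,-1,-1,-1,-1],
  xyz=[
    [-2,5,0],
    [-2,5,0],
    [-2,5,0],
    [-2,5,0],
    [-2,5,0],
    [-2,5,0],
    [-2,5,0],
    [-2,5,0],
    [-2,5,0],
    [-2,5,0],
    [-2,5,0],
    [-2.6,4.4,0],
  ],
  turn=[0,0,0,0,0,0,0,0,0,0,0,0],
)

```text
t: 46.5
tool_pos: [0.3882, -0.3613, 0.2014]
orientation: [-179.9, 0.0, 13.0]
contact_force: [1.1, 0.3, -0.5]
finger_gap: 0.0943
gripper_force: 0.0
```

Emit:
send_rows(
  grip=[-1,-1,-1],
  xyz=[
    [0,0,0],
    [0,0,0],
    [0,0,0],
  ],
  turn=[0,0,0],
)

```text
t: 46.88
tool_pos: [0.3893, -0.3587, 0.2024]
orientation: [-180.0, 0.0, 13.1]
contact_force: [-0.6, -0.1, -0.6]
finger_gap: 0.094
gripper_force: 0.0
```

```bash
python3 tray.py | grep tray; python3 - <<'E'
from h import *
o=st();c=cap('wrist'); P=cloud(c); z=P[...,2]
m=(z>.098)&(z<.115)&(np.hypot(P[...,0]-.39,P[...,1]+.36)<.03); q=P[m]
print(len(q),q.mean(0),totool(o,q.mean(0)-o['tool_pos']))
P=np.load('top0.npy') 
im=cv2.imread('pics/topt.png'); cv2.imwrite('pics/tc.png',cv2.resize(im[140:270,140:270],None,fx=4,fy=4))
E
```

```text
tray ((540.8619384765625, 329.97906494140625), (220.8837432861328, 181.3655548095703), 16.89999771118164)
{'t': 46.925, 'tool_pos': [0.389, -0.359, 0.202], 'orientation': [179.999, -0.004, 13.077], 'contact_force': [-0.124, 0.308, 0.071], 'finger_gap': 0.094, 'gripper_force': 0.0}
352 [ 0.38895576 -0.36190596  0.10772493] [-0.11307751  0.29480867  9.4756433 ]
```

View pics/tc.png

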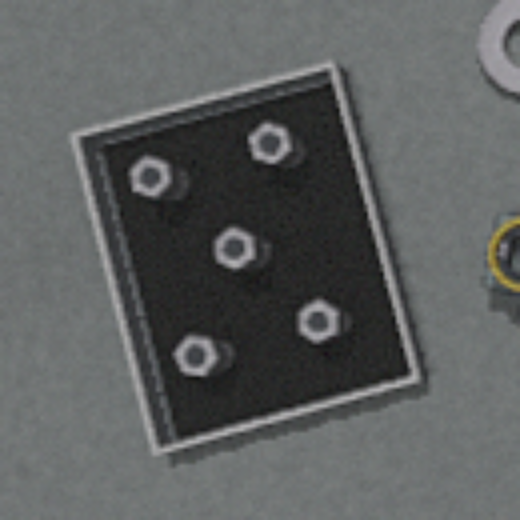

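All five plugs are standing in the tray. Turning the lever to off.

Emit:
send_rows(
  grip=[-1,-1,-1,-1,-1,-1,1,1,1,1,1,1],
  xyz=[
    [-0.1,0.2,0],
    [0,0,4],
    [0,0,4],
    [0,0,3],
    [0,0,2.0],
    [0,0,0],
    [0,0,0],
    [0,0,0],
    [0,0,0],
    [0,0,0],
    [0,0,0],
    [0,0,0],
  ],
  turn=[0,0,0,0,0,0,0,0,0,0,0,0],
  squeeze=20,
)

```text
t: 48.48
tool_pos: [0.3884, -0.3619, 0.0725]
orientation: [180.0, -0.0, 13.0]
contact_force: [0.1, -0.2, 0.3]
finger_gap: 0.0373
gripper_force: 0.0
```

Emit:
send_rows(
  grip=[1,1,1,1,1,1,1,1,1,1,1,1],
  xyz=[
    [0,0,0],
    [0.04,-0.76,0],
    [0.04,-0.76,0],
    [0.04,-0.76,0],
    [0.04,-0.76,0],
    [0.04,-0.76,0],
    [0.04,-0.76,0],
    [0.04,-0.76,0],
    [0.04,-0.76,0],
    [0.04,-0.76,0],
    [0,0,0],
    [0,0,0],
  ],
  turn=[0,5.15,5.15,5.15,5.15,5.15,5.15,5.15,5.15,5.15,0,0],
)

```text
t: 49.98
tool_pos: [0.3991, -0.2949, 0.0722]
orientation: [-180.0, 0.3, -33.3]
contact_force: [-14.7, 10.6, 11.4]
finger_gap: 0.0195
gripper_force: 20.0
```

Emit:
send_rows(
  grip=[1,1,-1,-1,-1,-1,-1,-1,-1,-1],
  xyz=[
    [0.05,-0.15,0],
    [0,0,0],
    [0,0,0],
    [0,0,0],
    [0,0,0],
    [0,0,-3],
    [0,0,-5],
    [0,0,-5],
    [0,0,0],
    [0,0,0],
  ],
  turn=[0,0,0,0,0,0,0,0,0,0],
)

```text
t: 51.22
tool_pos: [0.4017, -0.2952, 0.2016]
orientation: [-180.0, 0.1, -33.4]
contact_force: [0.6, 0.1, 0.2]
finger_gap: 0.0933
gripper_force: 0.0
```

```bash
python3 tray.py | grep tray; python3 - <<'E'
from h import *
o=st();c=cap('wrist','wl'); P=cloud(c); z=P[...,2]
m=(z>.098)&(z<.115)&(np.hypot(P[...,0]-.40,P[...,1]+.295)<.03); q=P[m]
d=q.mean(0)[:2]-[.4726,-.3403]
print(len(q),q.mean(0),np.degrees(np.arctan2(d[1],d[0])))
a=cv2.imread('pics/topt.png')[140:290,140:520]; cv2.imwrite('pics/fin.png',np.vstack([cv2.resize(a,(640,253)),cv2.resize(c['frame'],(512,320))[:,:].copy() if 0 else cv2.resize(c['frame'],(640,340))[:]])[:593])
E
```

```text
tray ((540.7308959960938, 330.0718688964844), (220.6342315673828, 181.38229370117188), 16.969337463378906)
{'t': 51.275, 'tool_pos': [0.402, -0.295, 0.201], 'orientation': [-179.988, 0.111, -33.357], 'contact_force': [0.541, -0.092, -0.196], 'finger_gap': 0.094, 'gripper_force': 0.0}
356 [ 0.39900568 -0.29429302  0.10770888] 147.98872142157396
```

View pics/fin.png

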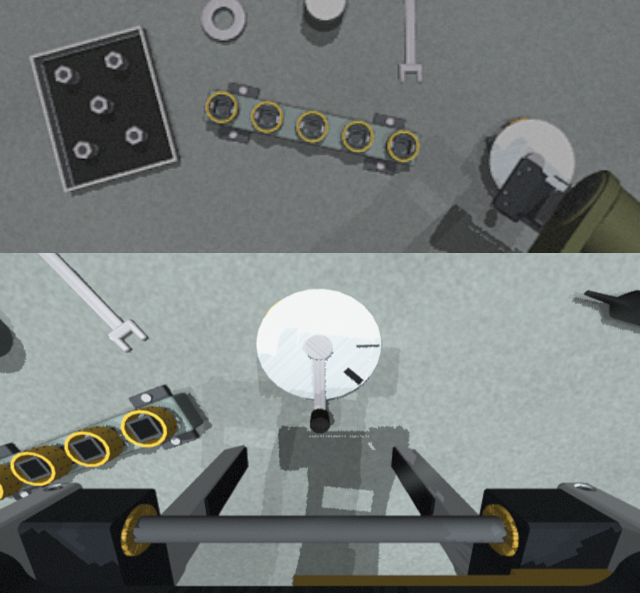

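The final view shows five plugs in the tray and all couplers empty. The lever covers the off mark at 148.0°, where I measured that mark at 148.2°. I'm handing in the job.

```bash
python3 -c "
from h import *
print(job.close_job())"
```

```text
the job is handed in; nothing more can be done
None
```

The job is handed in, with no verdict returned: all five plugs stand in the tray, drawn with the lever at vent; the lever is now at the off mark, and the spanner, bearing and grease can were not touched.

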